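# Pack the buffet's dry goods into one carton

## Robot

A 6-joint arm with a two-finger parallel gripper is mounted at the origin on the work surface. World frame = base frame: x ahead of the robot, y to its left, z up, the work surface at z = 0. Lengths are in mm, angles in rad, forces in N, time in s.
With the tool pointing down it reaches from about 350 to 875 mm from the base axis. Payload 4.2 kg.
Tool frame: the origin (TCP) lies midway between the tips of the shut fingers; the grasp point (between the pads) lies 19 mm behind it; x points along the fingers, y is the direction in which the jaws open and shut, and the axes are right-handed (so a half turn about x gives the same grasp; the last joint's range is limited). The gripper opens to 85 mm and grips with 20 to 120 N. Pads are 22 mm wide; open, the fingers measure 114 mm over their backs; the gripper's body (76 mm by 85 mm) begins 54 mm behind the grasp point. The pads swing forward as they close: fully open they stand 13 mm farther back than shut.
Start: joints at [-1.002, 0.385, 0.008, 0, -1.194, -0.259], TCP at [190.558, -595.22, 231.312] pointing down, gripper open.
Joint ranges: [-3.14, 3.14], [-1.21, 2.06], [-1.07, 1.41], [-3.16, 2.05], [-2.99, -0.16], [-3.1, 3.1]. Speed limits (rad/s): [2.79, 2.79, 3.14, 3.14, 3.14, 3.14].

## Interface

Orientations are given as a unit quaternion [x, y, z, w].
In Python, from bench import readout, imaging, arm gives the robot as it stands.
- The arm moves only by the tool arm_command, never from a script. Its argument "increments" is a list of rows, each a list of 3 entries, a list of its own where there are three numbers: the turn, a rotation vector about the world's x, y, z in degrees, then the shift along the world's x, y, z in mm, then the closure, from 0 (fully open) to 1 (shut). In form: [[[ax, ay, az], [tx, ty, tz], fingers], ...]. A call has exactly 5 rows; each row is the pose to reach, as a shift and turn from the pose measured when the call began; what a row does not reach only later rows make up. A row lasts 1/10 s, in which the tool goes at most 50 mm and 8.59 degrees, less where a joint would pass 70% of its speed; a pose out of reach is approached as far as the arm can. A call with a gripper value outside its range is refused whole. The fingers move at their own pace and stop on an object; the grip force is fixed at half the most. Time passes only in rows, so rows that repeat a pose let the fingers close, or fill a call up. It gives the time, the measured TCP pose, the force and the opening at its end, in the units of the state.
- readout.read_state(): the state, without advancing time (a new reading comes with each control period).
- imaging.get_image(name): name is "scene" or "top" or "wrist"; returns (picture, depth): 420x560x3 uint8, blue, green, red; 420x560 float32, mm along the optical axis (not along the pixel's ray), 0 where there is no reading.
- imaging.camera_info(name): a dict with "vfov" (degrees; the focal length in pixels is half the picture's height over the tangent of half this angle, whatever the lens; pixels are square), "cx", "cy" (the principal point, pixels), "D" ([k1, k2, p1, p2, k3] as OpenCV has them; the pictures are not rectified), "eye" and "rotation" of the camera in the world; the wrist camera has in their place "T_tool_cam" (4x4, takes a point from camera to tool coordinates, whose origin is the TCP and whose axes are the tool frame's). Camera axes: x right, y down, z forward; pixel columns grow to the right and rows downward; lengths in mm; the calibration is good to about 2 mm. A picture is of the moment at which its call begins: read the wrist's pose just before it. camera_info takes no time and is no camera call.
- arm.job_done(): hands the job in, once; it reports no verdict.
The state is a dict: "clock": time; "joints": joint angles; "joint_vel": joint speeds; "joint_efforts": joint torques, N m; "position": TCP position; "ee_rot": TCP orientation; "contact_force": force on the tool from outside, world axes, zero at the start; "wrist_torque": the same for the moment, N m; "gripper_width": finger opening in mm.
Only numpy, scipy, OpenCV 4.12 (cv2) and the standard library are available. Lean on these libraries where they do the work, as an engineer would, in place of code of your own. Each camera call takes 0.05 s, during which the arm holds its last target. There are 200 camera calls.

## Task

Clear the dry goods off the Christmas buffet: pack all five packages (crispbread packet, tea box, fish tin, biscuit tin and coffee tin) into the shallow cardboard carton so that they all stand upright on its floor side by side. They only just fit together: the coffee tin is already in its corner, but the fish tin stands askew in the middle and has to be shifted to make room. Set the packages down without dropping or tipping them over, and leave the mill, bottle, mustard and jam jars, sugar bowl, mug, salt shaker and egg cup where they stand, upright.

Things in the scene. Friction and masses are not known exactly. Their poses are not given: they have to be found in the camera images.
- carton: The shallow open cardboard carton, fixed to the table. Outside 177 (its x) by 145 (its y) by 30 mm high; walls and floor 4 mm thick, so the inside measures 169 by 137 mm and its floor lies 4 mm up. Origin: centre of its underside. It stands level at any yaw.
- crispbread_mid (a point): Crispbread packet: long low paper block, 122 (its x) by 42 (its y) by 60 mm high. Point: its centre, half-way up (30 mm). It stands on the table, z up. All packages are rigid, plain-sided, weigh 0.15 to 0.45 kg and slide a little if pushed.
- teabox_mid (a point): Tea box: small low plywood box, 62 (its x) by 52 (its y) by 60 mm high. Point: its centre, half-way up. It stands on the table, z up.
- sardines_mid (a point): Fish tin: low metal box, 80 (its x) by 50 (its y) by 60 mm high. Point: its centre, half-way up. At the start it stands carelessly askew on the carton's floor, in the way of the others. z up.
- biscuits_mid (a point): Biscuit tin: tall metal box, 72 (its x) by 62 (its y) by 95 mm high. Point: its centre, half-way up. It stands on the table, z up.
- coffee_mid (a point): Coffee tin: round metal tin, 46 mm in diameter, 70 mm high. Point: its centre, half-way up. At the start it already stands on the carton's floor, well into one corner, and may stay there. z up.
- mill_mid (a point): Bystander: wooden pepper mill, 52 mm in diameter, 150 mm high. Point: on its axis, 75 mm up.
- oil_mid (a point): Bystander: oil bottle, 54 mm in diameter, 170 mm high. Point: on its axis, 85 mm up.
- mustard_mid (a point): Bystander: mustard jar, 58 mm in diameter, 78 mm high. Point: on its axis, 39 mm up.
- sugar_mid (a point): Bystander: small sugar bowl, 64 mm across the rim, 55 mm high. Point: on its axis, 27 mm up.
- mug_mid (a point): Bystander: mug, 76 mm in diameter, 85 mm high, with a handle to its +y (about 35 mm more). Point: on its axis, 42 mm up.
- jam_mid (a point): Bystander: jam jar, 66 mm in diameter, 90 mm high. Point: on its axis, 45 mm up.
- salt_mid (a point): Bystander: small salt shaker, 32 mm in diameter, 60 mm high. Point: on its axis, 30 mm up.
- eggcup_mid (a point): Bystander: wooden egg cup, 36 mm in diameter, 45 mm high. Point: on its axis, 22 mm up.

How it is judged (in metres and radians):
At the end, for the whole second after the job is handed in: All five packages stand inside the carton, centres within its inner walls, undersides within 4 mm of its floor, within 4.5 degrees of upright and at rest; the eight bystanders are within 30 mm of where they began and upright (x of crispbread_mid in the frame of carton between -0.0845 and 0.0845 m and y of crispbread_mid in the frame of carton between -0.0685 and 0.0685 m and z of crispbread_mid in the frame of carton between 0.03 and 0.038 m and angle between each of crispbread_mid, teabox_mid, sardines_mid, biscuits_mid, coffee_mid's own z axis and vertical below 0.08 rad and linear speed of each of crispbread, teabox, sardines, biscuits, coffee below 0.02 m/s and x of teabox_mid in the frame of carton between -0.0845 and 0.0845 m and y of teabox_mid in the frame of carton between -0.0685 and 0.0685 m and z of teabox_mid in the frame of carton between 0.03 and 0.038 m and x of sardines_mid in the frame of carton between -0.0845 and 0.0845 m and y of sardines_mid in the frame of carton between -0.0685 and 0.0685 m and z of sardines_mid in the frame of carton between 0.03 and 0.038 m and x of biscuits_mid in the frame of carton between -0.0845 and 0.0845 m and y of biscuits_mid in the frame of carton between -0.0685 and 0.0685 m and z of biscuits_mid in the frame of carton between 0.0475 and 0.0555 m and x of coffee_mid in the frame of carton between -0.0845 and 0.0845 m and y of coffee_mid in the frame of carton between -0.0685 and 0.0685 m and z of coffee_mid in the frame of carton between 0.035 and 0.043 m and distance of each of mill_mid, oil_mid, mustard_mid, sugar_mid, mug_mid, jam_mid, salt_mid, eggcup_mid from where it was at the start of the episode below 0.03 m and angle between each of mill_mid, oil_mid, mustard_mid, sugar_mid, mug_mid, jam_mid, salt_mid, eggcup_mid's own z axis and vertical below 0.1 rad); the robot touches nothing.
It fails at once if a package is tipped over (more than 35 degrees from upright) (angle between any of crispbread_mid, teabox_mid, sardines_mid, biscuits_mid, coffee_mid's own z axis and vertical above 0.61 rad).
It fails at once if a package is dropped from a height (moves faster than 0.7 m/s with no finger on it) ((contact force between the fingers and crispbread below 0.02 N and linear speed of crispbread above 0.7 m/s) or (contact force between the fingers and teabox below 0.02 N and linear speed of teabox above 0.7 m/s) or (contact force between the fingers and sardines below 0.02 N and linear speed of sardines above 0.7 m/s) or (contact force between the fingers and biscuits below 0.02 N and linear speed of biscuits above 0.7 m/s) or (contact force between the fingers and coffee below 0.02 N and linear speed of coffee above 0.7 m/s)).
It fails at once if a bystander is pushed more than 30 mm away or knocked over ((distance of mill_mid from where it was at the start of the episode above 0.03 m or angle between mill_mid's own z axis and vertical above 0.4 rad) or (distance of oil_mid from where it was at the start of the episode above 0.03 m or angle between oil_mid's own z axis and vertical above 0.4 rad) or (distance of mustard_mid from where it was at the start of the episode above 0.03 m or angle between mustard_mid's own z axis and vertical above 0.4 rad) or (distance of sugar_mid from where it was at the start of the episode above 0.03 m or angle between sugar_mid's own z axis and vertical above 0.4 rad) or (distance of mug_mid from where it was at the start of the episode above 0.03 m or angle between mug_mid's own z axis and vertical above 0.4 rad) or (distance of jam_mid from where it was at the start of the episode above 0.03 m or angle between jam_mid's own z axis and vertical above 0.4 rad) or (distance of salt_mid from where it was at the start of the episode above 0.03 m or angle between salt_mid's own z axis and vertical above 0.4 rad) or (distance of eggcup_mid from where it was at the start of the episode above 0.03 m or angle between eggcup_mid's own z axis and vertical above 0.4 rad)).
It also fails if it takes over 72 s, if anything falls off the work surface, if the arm or the gripper's body presses on something with over 40 N, if the wrist force passes 120 N, or if a joint passes its speed limit or range.

## Working session

There is one attempt and no reset: what is moved stays moved. The work goes in short steps, Python scripts to look and compute and a tool call to move; the robot and the scene stay as the last step left them, time stands still between calls to the robot, and variables do not carry over. Pictures are saved under pics/ and viewed, about 8 in all and at most 12, crops included, and the job is handed in when it is done.

Besides the shell and the picture viewer there is one more tool, called after ">>>" in YAML: its name, and indented under it one key for each argument. arm_command: Moves the arm, as the interface text tells. Its arguments: {"type":"object","properties":{"increments":{"type":"array","items":{"type":"array"}}},"required":["increments"]}

```bash
mkdir -p pics; ls; cat > h.py <<'E'
import numpy as np, cv2
from bench import readout, imaging, arm
from scipy.spatial.transform import Rotation as R
def cam(name,st=None):
    c=imaging.camera_info(name); f=210/np.tan(np.radians(c["vfov"])/2)
    K=np.array([[f,0,c["cx"]],[0,f,c["cy"]],[0,0,1]]); D=np.array(c["D"],float)
    if "eye" in c:
        r=np.array(c["rotation"],float)
        if r.shape!=(3,3): r=R.from_quat(r).as_matrix()
        return K,D,r,np.array(c["eye"],float)
    T=np.array(c["T_tool_cam"],float); Rt=R.from_quat(st["ee_rot"]).as_matrix()
    return K,D,Rt@T[:3,:3],Rt@T[:3,3]+np.array(st["position"])
def shot(name):
    st=readout.read_state(); im,d=imaging.get_image(name); return im,d,cam(name,st)
def cloud(d,C):
    K,D,r,e=C; h,w=d.shape; v,u=np.mgrid[:h,:w]
    n=cv2.undistortPoints(np.stack([u.ravel(),v.ravel()],1).astype(np.float64)[:,None],K,D)[:,0]
    z=d.ravel()[:,None]; P=np.hstack([n*z,z])@r.T+e
    P[z[:,0]<=0]=np.nan
    return P.reshape(h,w,3)
def topmap(P,im,x0,x1,y0,y1,s=1.0):
    """rectified bird view: row=x decreasing, col=y decreasing"""
    pass
E
python3 - <<'E'
from h import *
for n in("scene","top","wrist"):
    im,d,C=shot(n); cv2.imwrite(f"pics/{n}0.png",im); np.savez(f"{n}0.npz",im=im,d=d)
    print(n,np.round(C[0],1).tolist(),np.round(C[1],3),np.round(C[2],3).tolist(),np.round(C[3],1))
print(readout.read_state())
E
```

```text
pics
scene [[481.9, 0.0, 285.6], [0.0, 481.9, 203.2], [0.0, 0.0, 1.0]] [0.058 0.    0.    0.    0.   ] [[0.689, 0.455, -0.565], [0.725, -0.419, 0.547], [0.012, -0.786, -0.618]] [1259.6 -663.1  825.4]
top [[441.2, 0.0, 276.4], [0.0, 441.2, 208.3], [0.0, 0.0, 1.0]] [-0.029  0.     0.     0.     0.   ] [[0.023, -0.996, 0.082], [-1.0, -0.024, -0.008], [0.01, -0.082, -0.997]] [ 478.    -4.2 1222.9]
wrist [[364.3, 0.0, 274.1], [0.0, 364.3, 208.2], [0.0, 0.0, 1.0]] [-0.041  0.     0.     0.     0.   ] [[-0.304, 0.919, 0.249], [0.953, 0.293, 0.082], [0.003, 0.262, -0.965]] [ 128.4 -616.3  373.2]
{'clock': 0.15, 'joints': array([-1.00243468e+00,  3.85427217e-01,  6.95657623e-03, -3.36250293e-04,
       -1.19400402e+00, -2.58598940e-01]), 'joint_vel': array([-0.00031454, -0.00438272,  0.00583714,  0.00165163,  0.00089633,
        0.00173003]), 'joint_efforts': array([-2.34893641e-04, -3.92680335e+01,  1.88581520e+01,  4.18860912e+00,
       -3.42823507e-03, -7.92180828e-07]), 'position': array([ 190.40194045, -594.84147773,  230.45324993]), 'ee_rot': array([-0.1084492 ,  0.69878633,  0.10962475,  0.69851188]), 'contact_force': array([-0.12970858,  0.14978365, -0.04830482]), 'wrist_torque': array([-0.08677479, -0.04622895, -0.01850994]), 'gripper_width': 85.19548618070387}
```

View pics/top0.png

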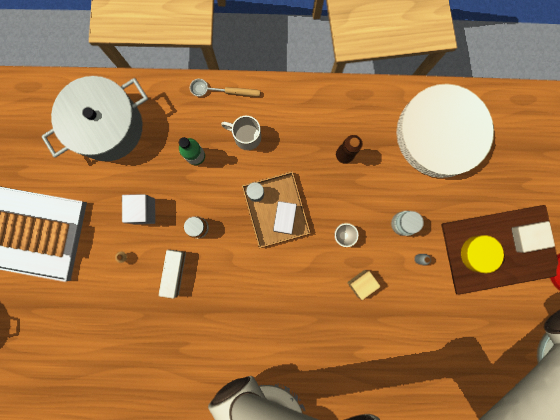

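View pics/scene0.png

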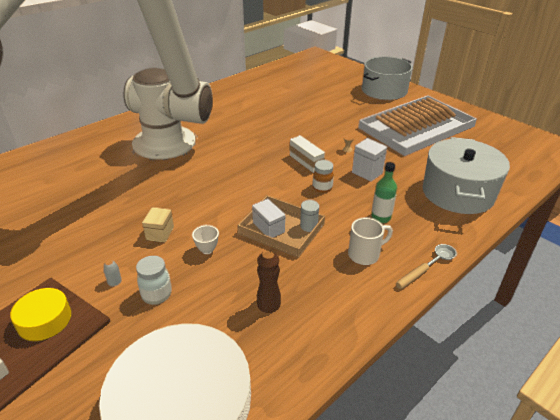

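The top view shows the carton at about (276,210), with the coffee tin at (256,191) and the fish tin at (285,218). The biscuit tin is at (138,209), the crispbread at (172,275) and the tea box at (365,285). I'll measure them from the depth image.

```bash
cat >> h.py <<'E'
def rect(P,c,rad,zlo,zhi):
    """min-area rectangle of points in a height band near c: centre, sizes, yaw of long side, median z"""
    m=(np.hypot(P[...,0]-c[0],P[...,1]-c[1])<rad)&(P[...,2]>zlo)&(P[...,2]<zhi)
    Q=P[m]; 
    if len(Q)<10: return None
    (cx,cy),(w,h),a=cv2.minAreaRect(Q[:,:2].astype(np.float32))
    if w<h: w,h,a=h,w,a+90
    a=(a+90)%180-90
    return [round(float(t),1) for t in (cx,cy,w,h,a,np.median(Q[:,2]))]+[len(Q)]
E
python3 - <<'E'
from h import *
z=np.load("top0.npz"); P=cloud(z["d"],cam("top")); 
zs=np.load("scene0.npz"); S=cloud(zs["d"],cam("scene"))
px=dict(carton=(276,210),crisp=(172,275),tea=(365,285),sard=(285,218),bisc=(138,209),coffee=(256,191),mill=(350,148),oil=(188,150),mustard=(195,227),sugar=(346,235),mug=(246,133),jam=(408,223),salt=(423,259),egg=(123,257))
for k,(u,v) in px.items(): print(k,(u,v),P[v,u].round(0))
for k,zb in dict(crisp=(52,68),tea=(52,68),sard=(54,72),bisc=(85,104),coffee=(66,84)).items():
    u,v=px[k]; c=P[v,u]
    print(k,"top",rect(P,c,75,*zb),"scene",rect(S,c,75,*zb))
c=P[210,276]; print("carton",rect(P,c,125,22,34),rect(S,c,125,22,34))
for k in("mill","oil","mustard","sugar","mug","jam","salt","egg"):
    u,v=px[k]; c=P[v,u]; print(k,rect(P,c,60,20,200))
print("table z",[np.median(P[300:320,u:u+20,2]) for u in(60,150,300,420)])
E
```

```text
carton (276, 210) [574. -13.   7.]
crisp (172, 275) [393. 255.  59.]
tea (365, 285) [ 378. -250.   59.]
sard (285, 218) [549. -37.  65.]
bisc (138, 209) [561. 342.  94.]
coffee (256, 191) [617.  41.  75.]
mill (350, 148) [ 723. -193.  142.]
oil (188, 150) [711. 213. 126.]
mustard (195, 227) [519. 197.  75.]
sugar (346, 235) [ 509. -208.    5.]
mug (246, 133) [789.  76.   4.]
jam (408, 223) [ 542. -355.   88.]
salt (423, 259) [ 449. -403.   60.]
egg (123, 257) [435. 402.  12.]
crisp top [395.3, 261.4, 122.4, 43.2, -8.0, 59.2, 769] scene [396.4, 257.4, 127.2, 45.7, -9.1, 57.1, 332]
tea top [377.5, -251.5, 62.9, 52.8, -53.2, 59.6, 482] scene [378.6, -252.6, 67.9, 53.2, -54.2, 58.1, 388]
sard top [551.0, -35.6, 80.5, 49.9, -8.4, 63.6, 574] scene [551.4, -38.4, 84.6, 53.7, -10.0, 61.7, 459]
bisc top [562.9, 353.5, 72.4, 62.1, 3.4, 94.1, 689] scene [564.4, 349.2, 72.7, 65.3, 4.7, 92.1, 328]
coffee top [601.0, 23.4, 97.7, 45.2, 50.9, 73.0, 242] scene [618.5, 41.4, 46.9, 43.4, -35.1, 71.7, 186]
carton [574.9, -11.7, 177.1, 145.3, 17.2, 29.4, 358] [575.4, -14.4, 178.9, 150.9, 16.7, 26.6, 609]
mill [733.6, -200.9, 48.1, 47.2, -83.5, 113.8, 401]
oil [718.5, 213.7, 53.8, 48.9, -46.4, 112.2, 513]
mustard [519.3, 198.8, 54.0, 53.2, -79.8, 76.2, 414]
sugar [508.7, -199.9, 61.3, 60.8, 65.9, 45.4, 275]
mug [785.8, 78.3, 94.6, 75.2, 39.2, 66.3, 510]
jam [543.9, -360.5, 61.0, 60.3, 52.9, 88.2, 607]
salt [447.5, -410.1, 29.5, 28.8, 0.2, 47.3, 112]
egg None
table z [np.float64(nan), np.float64(nan), np.float64(nan), np.float64(nan)]
```

>>> arm_command:
  increments:
    - [[0,0,-2],[27,42,0],0]
    - [[0,0,-4],[54,84,0],0]
    - [[0,0,-6],[81,126,0],0]
    - [[0,0,-8],[108,168,0],0]
    - [[0,0,-10],[135,210,0],0]

```text
clock: 0.65
position: [326.0, -383.0, 230.3]
ee_rot: [-0.046, 0.706, 0.048, 0.705]
contact_force: [0.5, 0.2, 0.1]
gripper_width: 85.2
```

>>> arm_command:
  increments:
    - [[0,0,-2],[27,42,0],0]
    - [[0,0,-4],[54,84,0],0]
    - [[0,0,-6],[81,126,0],0]
    - [[0,0,-8],[108,168,0],0]
    - [[0,0,-10],[135,210,0],0]

```text
clock: 1.15
position: [460.7, -172.2, 230.4]
ee_rot: [0.016, 0.707, -0.014, 0.707]
contact_force: [0.9, -1.3, 0.4]
gripper_width: 85.3
```

>>> arm_command:
  increments:
    - [[0,0,-2],[27,42,0],0]
    - [[0,0,-4],[54,84,0],0]
    - [[0,0,-6],[81,124,0],0]
    - [[0,0,-6],[90,136,0],0]
    - [[0,0,-6],[90,136,0],0]

```text
clock: 1.65
position: [551.5, -34.5, 229.6]
ee_rot: [0.051, 0.706, -0.05, 0.705]
contact_force: [-0.9, -0.3, -1.1]
gripper_width: 85.3
```

```bash
cat >> h.py <<'E'
def jaw(st):
    r=R.from_quat(st["ee_rot"]).as_matrix(); return np.degrees(np.arctan2(r[1,1],r[0,1])), r[:,0]
CY=17.2; CC=np.array([575.,-12.])
def c2w(u,v,C=None):
    c=CC if C is None else C; a=np.radians(CY); return c+np.array([np.cos(a)*u-np.sin(a)*v,np.sin(a)*u+np.cos(a)*v])
def w2c(p):
    a=np.radians(CY); d=np.array(p)[:2]-CC; return np.array([np.cos(a)*d[0]+np.sin(a)*d[1],-np.sin(a)*d[0]+np.cos(a)*d[1]])
E
python3 - <<'E'
from h import *
im,d,C=shot("wrist"); cv2.imwrite("pics/wrist1.png",im); P=cloud(d,C)
st=readout.read_state(); print(st["position"].round(1),jaw(st))
print("sard",rect(P,(551,-37),60,56,72)); print("carton",rect(P,(575,-12),125,22,34)); print("coffee",rect(P,(619,42),35,69,84))
h=P[...,2]; m=(h>69)&(h<84)&(np.hypot(P[...,0]-619,P[...,1]-42)<35); print(cv2.minEnclosingCircle(P[m][:,:2].astype(np.float32)))
Pt=cloud(np.load("top0.npz")["d"],cam("top")); h=Pt[...,2]; m=(h>69)&(h<84)&(np.hypot(Pt[...,0]-619,Pt[...,1]-42)<30); print("top coffee",cv2.minEnclosingCircle(Pt[m][:,:2].astype(np.float32)))
E
```

```text
[550.5 -35.8 229.7] (np.float64(81.65596913411419), array([-0.00142022,  0.00167165, -0.99999759]))
sard [551.9, -36.5, 79.2, 50.1, -8.1, 64.2, 5134]
carton [575.5, -12.6, 176.9, 145.1, 17.4, 29.8, 3261]
coffee [618.5, 42.5, 44.7, 43.9, -50.0, 74.2, 1926]
((619.376220703125, 43.157894134521484), 23.118040084838867)
top coffee ((617.9646606445312, 44.253334045410156), 22.723670959472656)
```

View pics/wrist1.png

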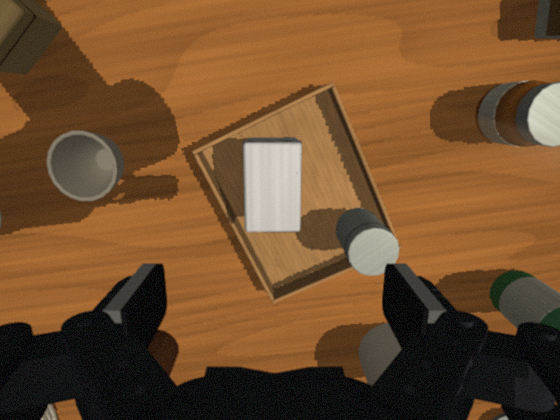

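The wrist view agrees with the top camera to within about 1 mm. It shows the fish tin at (272,185), the coffee tin at (368,245), and clear space around both for the fingers. Next I grasp the fish tin.

>>> arm_command:
  increments:
    - [[0,0,0],[1,0,-50],0]
    - [[0,0,0],[1,0,-100],0]
    - [[0,0,0],[1,0,-150],0]
    - [[0,0,0],[1,0,-185],0]
    - [[0,0,0],[1,0,-196],0]

```text
clock: 2.2
position: [547.6, -37.9, 30.1]
ee_rot: [0.052, 0.709, -0.053, 0.702]
contact_force: [-0.2, 0.8, 0.6]
gripper_width: 85.6
```

>>> arm_command:
  increments:
    - [[0,0,0],[0,0,0],0.5]
    - [[0,0,0],[0,0,0],1]
    - [[0,0,0],[0,0,0],1]
    - [[0,0,0],[0,0,0],1]
    - [[0,0,0],[0,0,0],1]

```text
clock: 2.7
position: [549.3, -37.8, 32.5]
ee_rot: [0.052, 0.707, -0.052, 0.703]
contact_force: [-0.2, 0.4, 6.5]
gripper_width: 49.7
```

```bash
python3 - <<'E'
from h import *
CC[:]=[575.3,-12.3]
st=readout.read_state(); print(st["position"].round(1),jaw(st)[0],st["gripper_width"])
for n,u,v in(("fish",30,-27),("tea",-3,41.5),("teagrip",-11,41.5),("crisp",-62,0),("crispgrip",-62,-12),("fishfinal",-9,-27),("bisc",50.5,-27)): print(n,c2w(u,v).round(1))
E
```

```text
[549.3 -37.8  32.5] 81.52620704260013 49.68726802613526
fish [611.9 -29.2]
tea [560.2  26.5]
teagrip [552.5  24.1]
crisp [516.1 -30.6]
crispgrip [519.6 -42.1]
fishfinal [574.7 -40.8]
bisc [631.5 -23.2]
```

>>> arm_command:
  increments:
    - [[0,0,0],[0,0,20],1]
    - [[0,0,0],[0,0,50],1]
    - [[0,0,-6],[8,2,80],1]
    - [[0,0,-14],[18,4,85],1]
    - [[0,0,-22],[26,6,85],1]

```text
clock: 3.2
position: [576.3, -31.4, 119.7]
ee_rot: [0.189, 0.682, -0.187, 0.681]
contact_force: [0.1, -0.6, -2.4]
gripper_width: 49.1
```

>>> arm_command:
  increments:
    - [[0,0,-8],[10,1,0],1]
    - [[0,0,-16],[20,2,0],1]
    - [[0,0,-24],[28,3,0],1]
    - [[0,0,-32],[34,4,0],1]
    - [[0,0,-38],[36,5,0],1]

```text
clock: 3.7
position: [612.2, -26.3, 119.4]
ee_rot: [0.402, 0.583, -0.4, 0.582]
contact_force: [-0.3, 0.4, -3.0]
gripper_width: 49.4
```

```bash
python3 - <<'E'
from h import *
st=readout.read_state(); print(st["position"].round(1),jaw(st),st["gripper_width"],st["joints"].round(2))
E
```

```text
[612.2 -26.3 119.4] (np.float64(20.890346706190847), array([ 0.0011544 ,  0.00395081, -0.99999153])) 49.35753097247958 [ 0.22  0.46 -0.17 -0.   -0.94 -2.99]
```

>>> arm_command:
  increments:
    - [[0,0,-2],[-1,-1,-25],1]
    - [[0,0,-3],[-1,-1,-50],1]
    - [[0,0,-3.5],[-1,-1,-70],1]
    - [[0,0,-3.5],[-1,-1,-80],1]
    - [[0,0,-3.5],[-1,-1,-84],1]

```text
clock: 4.2
position: [610.3, -27.3, 34.2]
ee_rot: [0.419, 0.571, -0.418, 0.569]
contact_force: [0.7, -0.4, -2.9]
gripper_width: 49.2
```

```bash
python3 - <<'E'
from h import *
st=readout.read_state(); print(st["position"].round(1),jaw(st),st["gripper_width"],st["joints"].round(2),st["contact_force"])
E
```

```text
[610.3 -27.3  34.2] (np.float64(17.39639336315199), array([-0.00105535,  0.00353737, -0.99999319])) 49.15539580283385 [ 0.22  0.56 -0.25 -0.01 -0.76 -3.05] [ 0.67349207 -0.38886001 -2.91346402]
```

>>> arm_command:
  increments:
    - [[0,0,0],[0,0,-1.5],1]
    - [[0,0,0],[0,0,-1.5],0.6]
    - [[0,0,0],[0,0,-1.5],0.2]
    - [[0,0,0],[0,0,-1.5],0.2]
    - [[0,0,0],[0,0,10],0.2]

```text
clock: 4.7
position: [609.8, -27.4, 44.2]
ee_rot: [0.419, 0.571, -0.418, 0.568]
contact_force: [0.5, 0.3, -0.8]
gripper_width: 67.7
```

>>> arm_command:
  increments:
    - [[0,0,0],[0,0,35],0.2]
    - [[0,0,0],[0,0,80],0.1]
    - [[0,0,4],[-20,-20,120],0]
    - [[0,0,8],[-54,-52,140],0]
    - [[0,0,12],[-88,-85,140],0]

```text
clock: 5.2
position: [523.6, -113.0, 189.6]
ee_rot: [0.357, 0.61, -0.353, 0.613]
contact_force: [1.0, -1.5, -0.3]
gripper_width: 85.3
```

>>> arm_command:
  increments:
    - [[0,0,2],[-34,-33,0],0]
    - [[0,0,4],[-68,-66,0],0]
    - [[0,0,6],[-102,-99,0],0]
    - [[0,0,7.4],[-130,-126,0],0]
    - [[0,0,7.4],[-144,-139,0],0]

```text
clock: 5.7
position: [377.4, -253.5, 191.2]
ee_rot: [0.318, 0.63, -0.313, 0.635]
contact_force: [-0.1, 0.3, 0.2]
gripper_width: 85.7
```

```bash
python3 - <<'E'
from h import *
im,d,C=shot("wrist"); P=cloud(d,C)
st=readout.read_state(); print(st["position"].round(1),jaw(st),st["gripper_width"],st["joints"].round(2),st["clock"])
print("tea wrist",rect(P,(377,-252),60,52,68))
im,d,C=shot("top"); P=cloud(d,C)
print("fish",rect(P,(612,-29),50,54,68))
print("carton",rect(P,(575,-12),125,22,34))
E
```

```text
[ 376.4 -254.   191.1] (np.float64(36.90972950353672), array([ 0.0081746 ,  0.00265899, -0.99996305])) 85.64593656834556 [-0.24  0.13 -0.45 -0.01 -0.98 -2.26] 5.75
tea wrist [378.7, -251.9, 61.3, 52.2, -53.5, 60.2, 5177]
fish [611.2, -29.0, 80.1, 50.4, -72.9, 63.5, 566]
carton [574.9, -11.6, 177.3, 145.1, 17.2, 29.0, 363]
```

>>> arm_command:
  increments:
    - [[0,0.2,0],[-1,3,-40],0]
    - [[-0.1,0.4,0],[-2,6,-80],0]
    - [[-0.1,0.4,0],[-3,8.5,-120],0]
    - [[-0.1,0.4,0],[-3,8.5,-150],0]
    - [[-0.1,0.4,0],[-3,8.5,-161],0]

```text
clock: 6.3
position: [374.4, -243.9, 28.1]
ee_rot: [0.316, 0.633, -0.315, 0.632]
contact_force: [0.6, 0.3, -0.3]
gripper_width: 85.6
```

>>> arm_command:
  increments:
    - [[0,0,0],[0,0,0],0.3]
    - [[0,0,0],[0,0,0],1]
    - [[0,0,0],[0,0,0],1]
    - [[0,0,0],[0,0,0],1]
    - [[0,0,0],[0,0,0],1]

```text
clock: 6.8
position: [375.7, -244.0, 29.4]
ee_rot: [0.316, 0.632, -0.315, 0.633]
contact_force: [0.0, 1.8, 4.4]
gripper_width: 51.2
```

>>> arm_command:
  increments:
    - [[0,0,0],[0,0,20],1]
    - [[0,0,0],[0,0,50],1]
    - [[0,0,6],[10,18,90],1]
    - [[0,0,14],[31,54,115],1]
    - [[0,0,22],[52,90,120],1]

```text
clock: 7.3
position: [429.7, -153.5, 152.9]
ee_rot: [0.189, 0.679, -0.187, 0.685]
contact_force: [1.4, -0.3, -2.8]
gripper_width: 51.1
```

```bash
python3 - <<'E'
from h import *
st=readout.read_state(); print(st["position"].round(1),jaw(st),st["gripper_width"],st["joints"].round(2),st["clock"])
E
```

```text
[ 429.7 -153.5  152.9] (np.float64(59.20490182528554), array([ 0.00902173,  0.00112775, -0.99995867])) 51.122401781514604 [ 0.01  0.17 -0.51 -0.   -0.88 -2.12] 7.3
```

>>> arm_command:
  increments:
    - [[0,0,8],[17,29,0],1]
    - [[0,0.2,16],[38,65,0],1]
    - [[0,0.4,24],[59,101,0],1]
    - [[0,0.5,32],[78,134,-10],1]
    - [[0,0.5,40],[92,158,-20],1]

```text
clock: 7.8
position: [522.4, 6.6, 132.7]
ee_rot: [-0.058, 0.705, 0.061, 0.704]
contact_force: [0.1, -0.2, -1.7]
gripper_width: 51.0
```

>>> arm_command:
  increments:
    - [[0,0,7],[5,9,0],1]
    - [[0,0,8],[6,11,-15],1]
    - [[0,0,8],[6,11,-30],1]
    - [[0,0,8],[6,11,-35],1]
    - [[0,0,8],[6,11,-35],1]

```text
clock: 8.3
position: [527.5, 17.3, 96.8]
ee_rot: [-0.107, 0.7, 0.109, 0.698]
contact_force: [0.1, 0.3, -2.5]
gripper_width: 50.8
```

```bash
python3 - <<'E'
from h import *
CC[:]=[575.2,-12.1]
st=readout.read_state(); print(st["position"].round(1),jaw(st),st["gripper_width"],st["joints"].round(2),st["clock"],w2c(st["position"]))
E
```

```text
[527.5  17.3  96.8] (np.float64(107.5702347264376), array([-0.00424041,  0.00353521, -0.99998476])) 50.84988292254743 [ 0.34  0.36 -0.4  -0.01 -0.81 -1.6 ] 8.3 [-36.92172354  42.15341906]
```

>>> arm_command:
  increments:
    - [[0,0,0],[0.5,-2,-20],1]
    - [[-0.2,-0.2,-0.2],[0.5,-2,-40],1]
    - [[-0.2,-0.2,-0.2],[0.5,-2,-55],1]
    - [[-0.2,-0.2,-0.2],[0.5,-2,-61],1]
    - [[-0.2,-0.2,-0.2],[0.5,-2,-61],1]

```text
clock: 8.8
position: [528.0, 15.1, 35.8]
ee_rot: [-0.107, 0.699, 0.107, 0.699]
contact_force: [-0.4, -0.1, -2.4]
gripper_width: 51.2
```

>>> arm_command:
  increments:
    - [[0,0,0],[5,1.8,0],1]
    - [[0,0,0],[11,4,0],1]
    - [[0,0,0],[17,6.2,0],1]
    - [[0,0,0],[23,8.3,0],1]
    - [[0,0,0],[23,8.3,0],1]

```text
clock: 9.3
position: [552.4, 23.9, 36.1]
ee_rot: [-0.107, 0.699, 0.107, 0.699]
contact_force: [0.0, -0.1, -1.4]
gripper_width: 50.6
```

```bash
python3 - <<'E'
from h import *
CC[:]=[575.2,-12.1]
st=readout.read_state(); print(st["position"].round(1),jaw(st),st["gripper_width"],st["contact_force"].round(1),w2c(st["position"]))
E
```

```text
[552.4  23.9  36.1] (np.float64(107.38360837991148), array([ 4.30258125e-04,  1.24387071e-04, -9.99999900e-01])) 50.64047375824642 [ 0.  -0.1 -1.4] [-11.13678931  41.10088082]
```

>>> arm_command:
  increments:
    - [[0,0,0],[0,0,-2.7],1]
    - [[0,0,0],[0,0,-2.7],0.6]
    - [[0,0,0],[0,0,-2.7],0.26]
    - [[0,0,0],[0,0,-2.7],0.26]
    - [[0,0,0],[0,0,8],0.26]

```text
clock: 9.8
position: [551.3, 23.5, 43.4]
ee_rot: [-0.107, 0.7, 0.107, 0.698]
contact_force: [-0.0, -0.2, -0.7]
gripper_width: 63.2
```

>>> arm_command:
  increments:
    - [[0,0,0],[0,0,35],0.26]
    - [[0,0,0],[0,0,80],0.1]
    - [[0,0,-4],[-15,24,110],0]
    - [[0,0,-8],[-38,62,120],0]
    - [[0,0,-12],[-61,100,120],0]

```text
clock: 10.3
position: [491.0, 124.8, 166.8]
ee_rot: [-0.031, 0.705, 0.033, 0.708]
contact_force: [-0.0, 1.1, -0.0]
gripper_width: 85.7
```

>>> arm_command:
  increments:
    - [[0,0,-5],[-23,38,0],0]
    - [[0,0,-9],[-46,76,0],0]
    - [[0,0,-13.5],[-68,110,0],0]
    - [[0,0,-13.5],[-82,134,0],0]
    - [[0,0,-13.5],[-84,136,0],0]

```text
clock: 10.8
position: [406.0, 263.1, 168.0]
ee_rot: [0.052, 0.704, -0.049, 0.707]
contact_force: [-0.3, -0.9, 0.2]
gripper_width: 85.7
```

```bash
python3 - <<'E'
from h import *
CC[:]=[575.2,-12.1]
im,d,C=shot("wrist"); P=cloud(d,C)
st=readout.read_state(); print(st["position"].round(1),jaw(st),st["gripper_width"],st["joints"].round(2),st["clock"])
print("crisp wrist",rect(P,(395,260),80,52,68))
im,d,C=shot("top"); P=cloud(d,C); cv2.imwrite("pics/top2.png",cv2.resize(im[150:270,220:340],(600,600),interpolation=cv2.INTER_CUBIC))
for n,c in(("fish",(611,-29)),("tea",(559,27))):
    r=rect(P,c,38,54,68); print(n,r,w2c(r))
E
```

```text
[406.3 262.1 167.8] (np.float64(81.8007647915659), array([ 0.00491407,  0.00330544, -0.99998246])) 85.43854853697732 [ 0.91  0.2  -0.43  0.   -0.93 -2.63] 10.85
crisp wrist [396.4, 260.3, 122.0, 42.0, -7.5, 60.2, 9914]
fish [611.3, -28.8, 75.4, 50.7, -73.6, 63.4, 485] [ 29.54722444 -26.62820925]
tea [561.4, 21.9, 62.3, 61.3, 17.5, 63.3, 461] [-3.1287677 36.5602354]
```

View pics/top2.png

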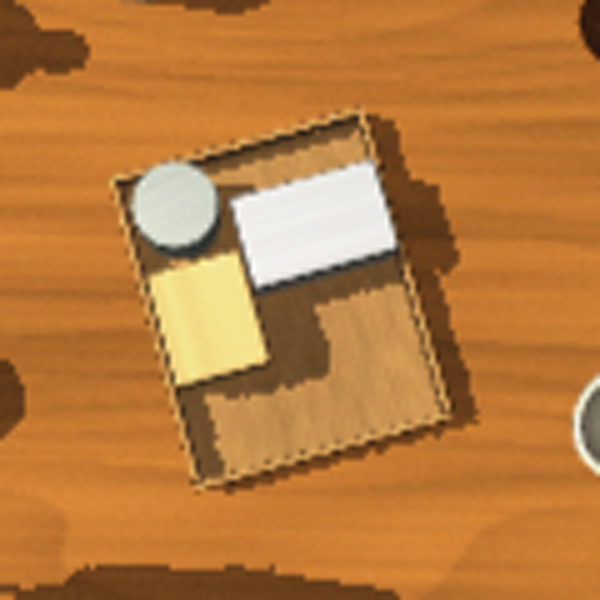

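>>> arm_command:
  increments:
    - [[0,0.1,0],[1,-1,-40],0]
    - [[-0.2,0.3,0.5],[2,-3,-80],0]
    - [[-0.2,0.3,0.5],[2,-3,-115],0]
    - [[-0.2,0.3,0.5],[2,-3,-132],0]
    - [[-0.2,0.3,0.5],[2,-3,-137],0]

```text
clock: 11.4
position: [408.5, 255.9, 28.7]
ee_rot: [0.047, 0.707, -0.05, 0.704]
contact_force: [0.2, -0.5, 0.8]
gripper_width: 85.5
```

>>> arm_command:
  increments:
    - [[0,0,0],[0,0,0],0.4]
    - [[0,0,0],[0,0,0],1]
    - [[0,0,0],[0,0,0],1]
    - [[0,0,0],[0,0,0],1]
    - [[0,0,0],[0,0,0],1]

```text
clock: 11.9
position: [409.6, 257.1, 30.3]
ee_rot: [0.048, 0.706, -0.049, 0.705]
contact_force: [0.1, -0.3, 6.1]
gripper_width: 41.0
```

```bash
python3 - <<'E'
from h import *
st=readout.read_state(); print(st["position"].round(1),jaw(st),st["gripper_width"],st["joints"].round(2),st["clock"])
E
```

```text
[409.6 257.1  30.3] (np.float64(82.12262921586799), array([-7.19776580e-04, -1.37376507e-03, -9.99998797e-01])) 40.95111997525852 [ 0.9   0.41 -0.58  0.   -0.59 -2.61] 11.9
```

>>> arm_command:
  increments:
    - [[0,0,0],[0,0,20],1]
    - [[0,0,0],[0,0,50],1]
    - [[0,0,-5],[6,-15,85],1]
    - [[0,0,-12],[17,-46,105],1]
    - [[0,0,-20],[30,-82,110],1]

```text
clock: 12.4
position: [440.6, 175.6, 143.1]
ee_rot: [0.172, 0.685, -0.17, 0.687]
contact_force: [0.6, 0.1, -1.7]
gripper_width: 41.2
```

>>> arm_command:
  increments:
    - [[0,0,-8],[14,-38,0],1]
    - [[0,0,-16],[28,-76,0],1]
    - [[0,0,-24],[42,-114,0],1]
    - [[0,0,-32],[56,-152,0],1]
    - [[0,0,-40],[68,-186,-10],1]

```text
clock: 12.9
position: [509.3, -11.9, 134.1]
ee_rot: [0.399, 0.583, -0.396, 0.587]
contact_force: [1.0, 1.7, -1.7]
gripper_width: 40.9
```

```bash
python3 - <<'E'
from h import *
st=readout.read_state(); print(st["position"].round(1),jaw(st),st["gripper_width"],st["joints"].round(2),st["clock"])
E
```

```text
[509.3 -11.9 134.1] (np.float64(21.630819046514343), array([ 6.56550231e-03,  6.67286781e-04, -9.99978224e-01])) 40.91480332255347 [ 0.3   0.28 -0.41  0.   -0.87 -3.06] 12.9
```

>>> arm_command:
  increments:
    - [[0,0,0],[6,-18,0],1]
    - [[0,0.2,0],[11,-32,-10],1]
    - [[0,0.4,-1],[11,-32,-30],1]
    - [[0,0.4,-2],[11,-32,-40],1]
    - [[0,0.4,-3],[11,-32,-40],1]

```text
clock: 13.4
position: [518.5, -44.1, 92.4]
ee_rot: [0.412, 0.575, -0.414, 0.573]
contact_force: [0.5, -0.1, -2.1]
gripper_width: 41.2
```

```bash
python3 - <<'E'
from h import *
CC[:]=[575.2,-12.1]
im,d,C=shot("top"); P=cloud(d,C)
st=readout.read_state(); print(st["position"].round(1),jaw(st),st["gripper_width"],st["joints"].round(3),st["clock"],w2c(st["position"]))
print(rect(P,(516,-30),75,100,135))
a=np.radians(CY); Q=P[...,:2]-CC; U=np.cos(a)*Q[...,0]+np.sin(a)*Q[...,1]; V=-np.sin(a)*Q[...,0]+np.cos(a)*Q[...,1]
for n,m in(("tea",(V>18)&(U<31)&(U>-60)),("fish",(V<12)&(U>-10))):
    m=m&(P[...,2]>54)&(P[...,2]<67)&(abs(V)<70); print(n,U[m].min(),U[m].max(),V[m].min(),V[m].max())
E
```

```text
[519.6 -43.8  93.5] (np.float64(18.564418564758483), array([-2.43745398e-03,  5.11607162e-05, -9.99997028e-01])) 40.8963042815646 [ 2.270e-01  3.600e-01 -4.250e-01 -1.000e-03 -7.880e-01 -3.044e+00] 13.45 [-62.51360194 -13.87914481]
None
tea 10.584278374110752 27.617417243811325 18.008892221647024 67.30004547491362
fish 8.333760300247636 253.45611846849886 -67.18089240950948 11.871558912098127
```

>>> arm_command:
  increments:
    - [[0,0,-0.4],[1.5,0.5,-20],1]
    - [[0,0,-0.4],[1.5,0.5,-40],1]
    - [[0,0,-0.4],[1.5,0.5,-52],1]
    - [[0,0,-0.4],[1.5,0.5,-57],1]
    - [[0,0,-0.4],[1.5,0.5,-58],1]

```text
clock: 13.95
position: [521.3, -43.1, 35.6]
ee_rot: [0.414, 0.573, -0.415, 0.572]
contact_force: [-0.1, -0.6, -1.8]
gripper_width: 41.2
```

```bash
python3 - <<'E'
from h import *
CC[:]=[575.2,-12.1]
st=readout.read_state(); print(st["position"].round(1),jaw(st),st["gripper_width"],st["contact_force"].round(1),st["clock"],w2c(st["position"]))
E
```

```text
[521.3 -43.1  35.6] (np.float64(18.205561505299713), array([-2.45620194e-03, -1.23460379e-04, -9.99996976e-01])) 41.24925369820317 [-0.1 -0.6 -1.8] 13.95 [-60.7067006  -13.68719641]
```

>>> arm_command:
  increments:
    - [[0,0,0],[0,0,-1.5],1]
    - [[0,0,0],[0,0,-1.5],0.7]
    - [[0,0,0],[0,0,-1.5],0.36]
    - [[0,0,0],[0,0,-1.5],0.36]
    - [[0,0,0],[0,0,8],0.36]

```text
clock: 14.45
position: [520.7, -43.3, 43.4]
ee_rot: [0.414, 0.574, -0.416, 0.572]
contact_force: [0.4, -0.2, 0.2]
gripper_width: 54.9
```

>>> arm_command:
  increments:
    - [[0,0,0],[0,0,35],0.36]
    - [[0,0,0],[0,0,70],0.36]
    - [[0,0,0],[35,7,75],1]
    - [[0,0,0],[75,15,75],1]
    - [[0,0,0],[115,24,75],1]

```text
clock: 14.95
position: [637.3, -19.1, 120.9]
ee_rot: [0.414, 0.573, -0.415, 0.572]
contact_force: [0.2, -0.0, 0.7]
gripper_width: 11.3
```

```bash
python3 - <<'E'
from h import *
CC[:]=[575.2,-12.1]
st=readout.read_state(); print(st["position"].round(1),jaw(st),st["gripper_width"],st["contact_force"].round(1),st["clock"],w2c(st["position"]),c2w(76,-26.6),st["joints"][5])
E
```

```text
[637.3 -19.1 120.9] (np.float64(18.19091289948971), array([-1.03571684e-03,  6.88444480e-05, -9.99999461e-01])) 11.327858288794387 [ 0.2 -0.   0.7] 14.95 [ 57.29084308 -25.06643837] [655.66698965 -15.03659263] -3.047107281134501
```

>>> arm_command:
  increments:
    - [[0,0,0],[19,4.5,0],1]
    - [[0,0,0],[19.5,4.5,-20],1]
    - [[0,0,0],[19.5,4.5,-55],1]
    - [[0,0,0],[19.5,4.5,-76],1]
    - [[0,0,0],[19.5,4.5,-82],1]

```text
clock: 15.45
position: [655.2, -14.9, 36.7]
ee_rot: [0.413, 0.574, -0.416, 0.571]
contact_force: [0.0, -0.7, 0.4]
gripper_width: -0.1
```

>>> arm_command:
  increments:
    - [[0,0,0],[0,0,0],1]
    - [[0,0,0],[-5,-1.5,0],1]
    - [[0,0,0],[-10,-3,0],1]
    - [[0,0,0],[-15,-4.6,0],1]
    - [[0,0,0],[-20,-6.2,0],1]

```text
clock: 15.95
position: [636.4, -20.9, 38.5]
ee_rot: [0.414, 0.573, -0.415, 0.572]
contact_force: [2.6, 0.9, 2.6]
gripper_width: -0.1
```

```bash
cat >> h.py <<'E'
CC[:]=[575.2,-12.1]
def boxes(show=None):
    im,d,C=shot("top"); P=cloud(d,C); a=np.radians(CY); Q=P[...,:2]-CC
    U=np.cos(a)*Q[...,0]+np.sin(a)*Q[...,1]; V=-np.sin(a)*Q[...,0]+np.cos(a)*Q[...,1]
    if show: cv2.imwrite(show,cv2.resize(im[150:270,220:340],(600,600),interpolation=cv2.INTER_CUBIC))
    return P,U,V
E
python3 - <<'E'
from h import *
P,U,V=boxes("pics/top3.png")
st=readout.read_state(); print(st["position"].round(1),jaw(st),st["gripper_width"],st["contact_force"].round(1),st["clock"],w2c(st["position"]))
E
```

```text
[635.1 -21.2  38.1] (np.float64(18.16937753107173), array([-3.20312770e-03, -8.68552524e-05, -9.99994866e-01])) 0.015478456535122406 [1.  1.3 1.5] 16.0 [ 54.56572329 -26.43760278]
```

View pics/top3.png

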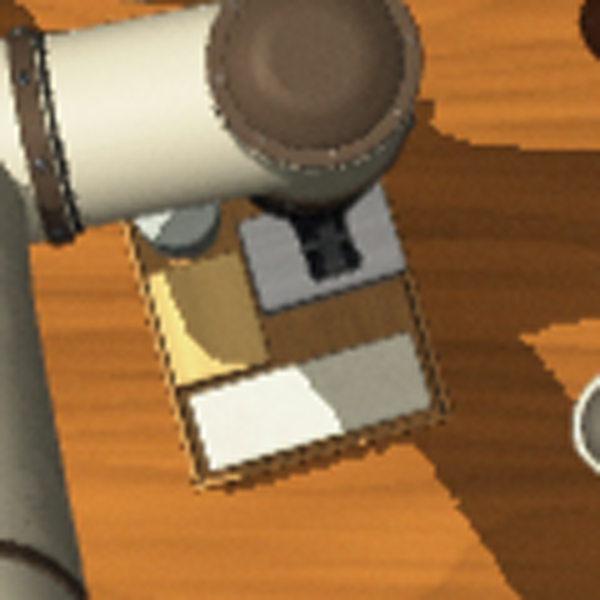

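```bash
python3 - <<'E'
from h import *
P,U,V=boxes()
for (x,y) in((335,275),(330,265),(330,250),(330,230),(330,215),(290,290),(380,260),(250,230)):
    c,r=220+x//5,150+y//5; print((x,y),P[r,c,2].round(0),U[r,c].round(0),V[r,c].round(0))
m=(P[...,2]>56)&(P[...,2]<67)&(V<14)&(V>-66)&(U>-30)&(U<80); print(U[m].min(),U[m].max(),V[m].min(),V[m].max(),P[m][:,2].mean())
m=(P[...,2]>54)&(P[...,2]<67)&(V<12)&(abs(V)<70)&(U>-84)&(U<-20);print("crisp",U[m].min(),U[m].max(),V[m].min(),V[m].max())
E
```

```text
(335, 275) 132.0 -6.0 -26.0
(330, 265) 129.0 -0.0 -25.0
(330, 250) 137.0 6.0 -27.0
(330, 230) 140.0 15.0 -30.0
(330, 215) 186.0 18.0 -29.0
(290, 290) 65.0 -2.0 -5.0
(380, 260) 68.0 -0.0 -55.0
(250, 230) 67.0 34.0 6.0
-9.636160671594489 39.59726056825923 -65.92187300038145 13.16292331237128 63.382116586267955
crisp -80.84201989944127 -38.812378690011386 -59.70348650084435 11.743215020123506
```

The push works: the fish tin's edges now lie at about u = −9 to 40, and it has stayed straight. The dark piece at (335,275) is gripper linkage, 130 mm up. I'll finish the push.

>>> arm_command:
  increments:
    - [[0,0,0],[-5,-1.5,0],1]
    - [[0,0,0],[-10,-3,0],1]
    - [[0,0,0],[-15,-4.6,0],1]
    - [[0,0,0],[-20,-6.2,0],1]
    - [[0,0,0],[-22,-6.8,0],1]

```text
clock: 16.55
position: [612.7, -28.2, 37.9]
ee_rot: [0.414, 0.574, -0.416, 0.572]
contact_force: [2.7, 0.6, 0.8]
gripper_width: -0.2
```

>>> arm_command:
  increments:
    - [[0,0,0],[0,0,0],1]
    - [[0,0,0],[5,2,0],1]
    - [[0,0,0],[8,3,10],1]
    - [[0,0,0],[8,3,50],1]
    - [[0,0,0],[8,3,95],1]

```text
clock: 17.05
position: [619.1, -25.5, 132.1]
ee_rot: [0.412, 0.575, -0.418, 0.57]
contact_force: [0.9, -0.2, 0.7]
gripper_width: -0.2
```

>>> arm_command:
  increments:
    - [[0,0,6],[-5,45,30],0.5]
    - [[0,0,14],[-10,90,40],0]
    - [[0,0,22],[-15,138,40],0]
    - [[0,0,30],[-20,186,40],0]
    - [[0,0,38],[-25,234,40],0]

```text
clock: 17.55
position: [593.2, 210.1, 172.6]
ee_rot: [0.2, 0.679, -0.208, 0.675]
contact_force: [0.8, -0.3, 0.7]
gripper_width: 72.1
```

```bash
python3 - <<'E'
from h import *
P,U,V=boxes("pics/top4.png")
st=readout.read_state(); print(st["position"].round(1),jaw(st),st["gripper_width"],st["contact_force"].round(1),st["clock"])
m=(P[...,2]>56)&(P[...,2]<67)&(V<13)&(V>-68)&(U>-36)&(U<80); print("fish",U[m].min(),U[m].max(),V[m].min(),V[m].max())
print("bisc",rect(P,(563,352),65,85,104))
E
```

```text
[593.1 216.7 172.3] (np.float64(57.06117036597961), array([-0.00656052, -0.00622749, -0.99995909])) 78.84232877103246 [ 0.4  2.  -0.6] 17.6
fish -32.398874443420816 18.238394088207322 -66.88581756453908 12.897039307100346
bisc [552.4, 352.8, 60.7, 51.6, -86.0, 93.8, 325]
```

View pics/top4.png

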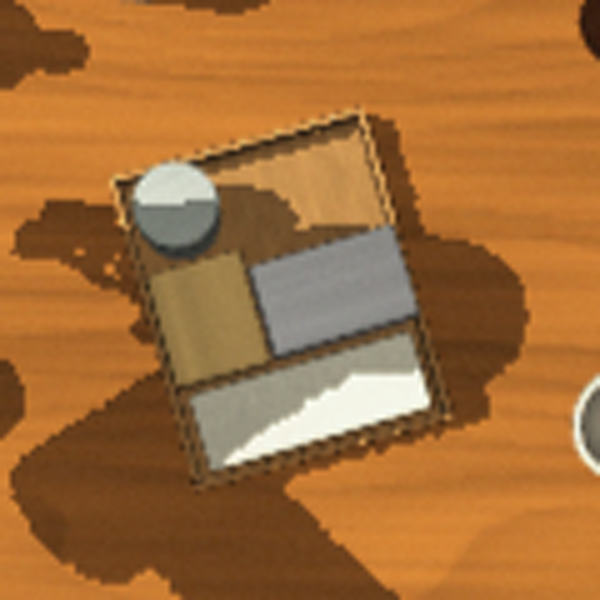

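>>> arm_command:
  increments:
    - [[0,0,8],[-7,34,0],0]
    - [[-0.2,-0.2,16],[-15,70,0],0]
    - [[-0.4,-0.4,24],[-22,103,0],0]
    - [[-0.4,-0.4,32],[-29,128,0],0]
    - [[-0.4,-0.4,36.3],[-29.6,135.8,0],0]

```text
clock: 18.1
position: [562.1, 354.8, 172.0]
ee_rot: [-0.028, 0.705, 0.018, 0.709]
contact_force: [0.6, -0.7, 1.7]
gripper_width: 85.5
```

```bash
python3 - <<'E'
from h import *
im,d,C=shot("wrist"); P=cloud(d,C)
st=readout.read_state(); print(st["position"].round(1),jaw(st),st["gripper_width"],st["joints"].round(2),st["clock"])
print("bisc wrist",rect(P,(563,352),60,87,104))
E
```

```text
[562.4 354.9 172. ] (np.float64(93.80866460212968), array([ 0.00601631, -0.01411674, -0.99988225])) 85.4253017112188 [ 0.81  0.5   0.03  0.02 -1.11 -2.32] 18.15
bisc wrist [563.7, 352.9, 71.7, 62.4, 3.2, 95.2, 10605]
```

>>> arm_command:
  increments:
    - [[0.4,0.2,-0.3],[1,-1,-30],0]
    - [[0.8,0.3,-0.5],[1.3,-2,-60],0]
    - [[0.8,0.3,-0.5],[1.3,-2,-85],0]
    - [[0.8,0.3,-0.5],[1.3,-2,-100],0]
    - [[0.8,0.3,-0.5],[1.3,-2,-105],0]

```text
clock: 18.65
position: [563.1, 351.7, 65.1]
ee_rot: [-0.021, 0.708, 0.019, 0.706]
contact_force: [0.3, -0.2, 0.3]
gripper_width: 85.6
```

>>> arm_command:
  increments:
    - [[0,0,0],[0,0,0],0.2]
    - [[0,0,0],[0,0,0],1]
    - [[0,0,0],[0,0,0],1]
    - [[0,0,0],[0,0,0],1]
    - [[0,0,0],[0,0,0],1]

```text
clock: 19.15
position: [563.8, 352.5, 66.5]
ee_rot: [-0.02, 0.707, 0.02, 0.707]
contact_force: [-0.1, 2.2, 2.8]
gripper_width: 60.9
```

```bash
python3 - <<'E'
from h import *
st=readout.read_state(); print(st["position"].round(1),jaw(st),st["gripper_width"],st["contact_force"].round(1),st["clock"],c2w(52,-27))
E
```

```text
[563.8 352.5  66.5] (np.float64(93.24960179604055), array([-1.20681881e-05, -1.16580561e-03, -9.99999320e-01])) 60.85492656062035 [-0.1  2.2  2.8] 19.15 [632.85859218 -22.51569718]
```

>>> arm_command:
  increments:
    - [[0,0,0],[0,0,20],1]
    - [[0,0,0],[0,0,55],1]
    - [[0,0,-5],[3,-18,90],1]
    - [[0,0,-12],[10,-55,110],1]
    - [[0,0,-20],[17,-93,115],1]

```text
clock: 19.65
position: [581.1, 259.4, 183.7]
ee_rot: [0.105, 0.699, -0.104, 0.7]
contact_force: [1.2, -0.0, -4.2]
gripper_width: 61.1
```

>>> arm_command:
  increments:
    - [[0,0,-8],[7,-40,0],1]
    - [[0,0,-16],[15,-80,0],1]
    - [[0,0,-24],[22,-120,0],1]
    - [[0,0,-32],[30,-160,0],1]
    - [[0,0,-40],[37,-200,0],1]

```text
clock: 20.15
position: [616.8, 57.5, 182.3]
ee_rot: [0.339, 0.621, -0.34, 0.62]
contact_force: [0.2, -0.8, -3.8]
gripper_width: 61.0
```

>>> arm_command:
  increments:
    - [[0,0,-5],[7,-38,0],1]
    - [[0,0,-9],[12,-65,0],1]
    - [[0,0,-12],[15,-80,0],1]
    - [[0,0,-14],[15,-81,-10],1]
    - [[0,0,-14],[15,-81,-20],1]

```text
clock: 20.65
position: [631.0, -23.9, 161.1]
ee_rot: [0.412, 0.575, -0.413, 0.573]
contact_force: [0.1, 0.0, -4.5]
gripper_width: 61.1
```

```bash
python3 - <<'E'
from h import *
st=readout.read_state(); print(st["position"].round(1),jaw(st),st["gripper_width"],st["contact_force"].round(1),st["clock"],st["joints"].round(3)); print(c2w(52,-27)-st["position"][:2])
E
```

```text
[631.  -23.9 161.1] (np.float64(18.588455086378282), array([-3.53747343e-03, -6.19646579e-05, -9.99993741e-01])) 61.08770404884949 [ 0.1  0.  -4.5] 20.65 [ 2.180e-01  4.510e-01 -7.000e-02 -1.000e-03 -1.053e+00 -3.034e+00]
[1.8556152  1.35828105]
```

>>> arm_command:
  increments:
    - [[0,-0.2,-0.6],[1.9,1.4,0],1]
    - [[0,-0.2,-1.2],[1.9,1.4,-12],1]
    - [[0,-0.2,-1.2],[1.9,1.4,-22],1]
    - [[0,-0.2,-1.2],[1.9,1.4,-24],1]
    - [[0,-0.2,-1.2],[1.9,1.4,-24],1]

```text
clock: 21.15
position: [632.5, -22.3, 136.3]
ee_rot: [0.418, 0.57, -0.419, 0.57]
contact_force: [0.5, 0.3, -5.0]
gripper_width: 61.1
```

```bash
python3 - <<'E'
from h import *
im,d,C=shot("wrist"); cv2.imwrite("pics/wrist5.png",im); P=cloud(d,C)
st=readout.read_state(); print(st["position"].round(1),jaw(st),st["gripper_width"],st["contact_force"].round(1),st["clock"],w2c(st["position"]))
Q=P[...,:2]-CC; a=np.radians(CY); U=np.cos(a)*Q[...,0]+np.sin(a)*Q[...,1]; V=-np.sin(a)*Q[...,0]+np.cos(a)*Q[...,1]
m=(P[...,2]>57)&(P[...,2]<67)&(V<13)&(V>-68)&(U>-36)&(U<80); print("fish",m.sum(),U[m].min(),U[m].max(),V[m].min(),V[m].max())
m=(P[...,2]>26)&(P[...,2]<33)&(V<20)&(V>-75)&(U>78)&(U<95); print("wall",m.sum(),U[m].min() if m.any() else 0,U[m].max() if m.any() else 0)
E
```

```text
[633.  -22.3 137. ] (np.float64(17.41935684650814), array([-1.22994986e-04, -3.11391047e-04, -9.99999944e-01])) 61.14440841455421 [ 0.7  0.6 -4.2] 21.2 [ 52.19306667 -26.86116723]
fish 5965 -31.784439738429963 18.465336844477644 -66.83795278553639 12.06184236261363
wall 158 84.87488634787177 89.0499334395102
```

View pics/wrist5.png

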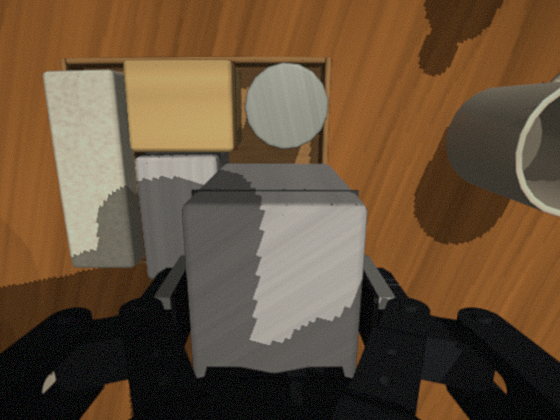

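The wrist view shows the biscuit tin at (275,280), hanging over its slot with the fish tin to its left. The measured gaps are about 2.7 mm to the fish tin and 1.5 mm to the wall. I'll lower it.

>>> arm_command:
  increments:
    - [[0,0,0],[0,0,-12],1]
    - [[0,0,0],[0,0,-26],1]
    - [[0,0,0],[0,0,-40],1]
    - [[0,0,0],[0,0,-54],1]
    - [[0,0,0],[0,0,-62],1]

```text
clock: 21.7
position: [631.8, -22.5, 72.5]
ee_rot: [0.418, 0.571, -0.42, 0.569]
contact_force: [0.0, -0.6, -5.2]
gripper_width: 60.8
```

>>> arm_command:
  increments:
    - [[0,0,0],[0,0,0],1]
    - [[0,0,0],[0,0,-1],1]
    - [[0,0,0],[0,0,-2],1]
    - [[0,0,0],[0,0,-3],1]
    - [[0,0,0],[0,0,-3],1]

```text
clock: 22.2
position: [632.4, -22.5, 70.5]
ee_rot: [0.418, 0.57, -0.419, 0.57]
contact_force: [0.1, -0.9, -1.6]
gripper_width: 61.1
```

```bash
python3 - <<'E'
from h import *
st=readout.read_state(); print(st["position"].round(1),jaw(st),st["gripper_width"],st["contact_force"].round(1),st["clock"],w2c(st["position"]))
E
```

```text
[632.4 -22.5  70.5] (np.float64(17.415828373796945), array([-1.87811174e-03, -6.84518259e-04, -9.99998002e-01])) 61.125269509530604 [ 0.1 -0.9 -1.6] 22.2 [ 51.61821985 -26.830249  ]
```

Floor contact is just starting, so I'll release and retreat.

>>> arm_command:
  increments:
    - [[0,0,0],[0,0,-0.5],0.7]
    - [[0,0,0],[0,0,-0.5],0.3]
    - [[0,0,0],[0,0,-0.5],0.1]
    - [[0,0,0],[0,0,-0.5],0.1]
    - [[0,0,0],[0,0,6],0.1]

```text
clock: 22.7
position: [632.4, -22.5, 76.4]
ee_rot: [0.418, 0.57, -0.419, 0.569]
contact_force: [-0.0, 0.6, -0.2]
gripper_width: 76.8
```

>>> arm_command:
  increments:
    - [[0,0,0],[0,0,30],0.1]
    - [[0,0,0],[0,0,70],0.1]
    - [[0,0,0],[0,0,110],0]
    - [[0,0,4],[-10,-45,140],0]
    - [[0,0,8],[-25,-90,150],0]

```text
clock: 23.2
position: [610.5, -109.5, 230.5]
ee_rot: [0.376, 0.597, -0.375, 0.601]
contact_force: [1.3, -0.4, -1.0]
gripper_width: 85.3
```

>>> arm_command:
  increments:
    - [[0,0,4],[-20,-45,0],0]
    - [[0,0,8],[-40,-90,0],0]
    - [[0,0,12],[-60,-130,0],0]
    - [[0,0,12],[-70,-150,0],0]
    - [[0,0,12],[-70,-150,0],0]

```text
clock: 23.7
position: [539.2, -262.1, 231.6]
ee_rot: [0.313, 0.632, -0.312, 0.637]
contact_force: [-0.1, -0.0, 0.6]
gripper_width: 85.2
```

```bash
python3 - <<'E'
from h import *
P,U,V=boxes("pics/top6.png")
st=readout.read_state(); print(st["position"].round(1),st["contact_force"].round(1),st["clock"])
h=P[...,2]
for n,m,zl,zh in(("crisp",(U<-37)&(U>-86),54,70),("fish",(U>-36)&(U<19.5)&(V<13.5),56,70),("tea",(U>-37)&(U<31)&(V>14.8),56,70),("bisc",(U>10)&(V<20),88,110),("coffee",(U>30)&(V>10),68,82)):
    m=m&(h>zl)&(h<zh)&(abs(V)<75)&(abs(U)<95); Q=P[m]; A=np.c_[Q[:,:2]-Q[:,:2].mean(0),np.ones(len(Q))]; s=np.linalg.lstsq(A,Q[:,2],rcond=None)[0]
    print(n,m.sum(),U[m].min().round(1),U[m].max().round(1),V[m].min().round(1),V[m].max().round(1),"z",s[2].round(1),"tilt deg",np.degrees(np.hypot(*s[:2])).round(1))
z0=cloud(np.load("top0.npz")["d"],cam("top"))
for k,c in dict(mill=(733,-201),oil=(718,214),mustard=(519,199),sugar=(509,-200),mug=(786,78),jam=(544,-360),salt=(447,-410),egg=(436,402)).items(): print(k,rect(z0,c,50,15,200),rect(P,c,50,15,200))
E
```

```text
[ 540.  -260.8  231.4] [0.6 0.9 0.6] 23.75
crisp 726 -81.6 -38.6 -59.5 61.9 z 63.5 tilt deg 0.2
fish 480 -32.4 18.2 -66.8 13.1 z 63.4 tilt deg 0.5
tea 457 -34.4 27.6 15.4 67.3 z 63.7 tilt deg 0.8
bisc 650 21.7 83.7 -61.8 10.1 z 98.5 tilt deg 0.5
coffee 238 30.9 80.2 10.0 63.6 z 73.7 tilt deg 1.0
mill [733.6, -200.9, 48.1, 47.2, -83.5, 113.1, 409] [734.0, -200.3, 48.4, 47.3, -87.2, 112.4, 411]
oil [718.5, 213.7, 53.8, 48.9, -46.4, 112.0, 520] [718.8, 213.8, 53.9, 48.6, -45.0, 112.3, 517]
mustard [519.7, 198.4, 54.5, 53.5, -60.1, 76.1, 424] [520.0, 198.5, 54.6, 54.0, 35.0, 76.3, 422]
sugar [508.7, -199.9, 61.3, 60.8, 65.9, 40.7, 310] [505.9, -229.1, 26.4, 4.7, -8.1, 53.6, 19]
mug [777.5, 76.4, 84.3, 75.9, -71.4, 64.6, 509] [781.7, 74.6, 84.7, 75.0, 32.1, 64.1, 507]
jam [543.9, -360.5, 61.0, 60.3, 52.9, 88.1, 620] None
salt [447.5, -410.1, 29.5, 28.8, 0.2, 46.8, 115] [446.7, -410.3, 30.0, 27.8, 46.3, 47.7, 115]
egg None None
```

View pics/top6.png

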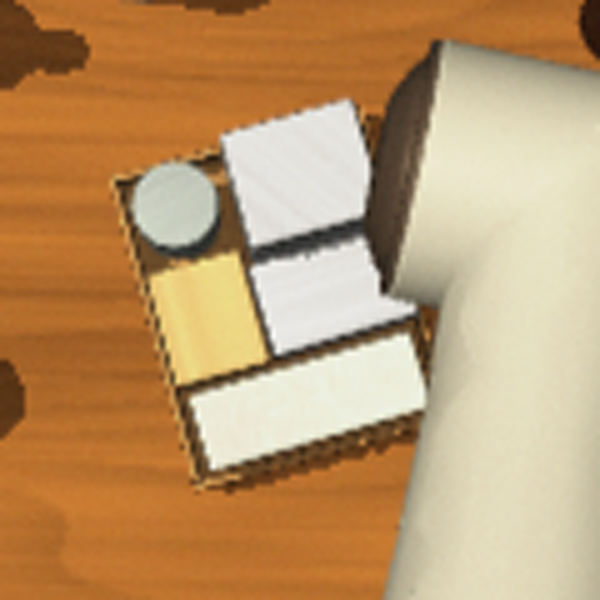

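All five packages are in, and level. The arm hides the sugar bowl and jam jar from the top camera, so I'll check those in the scene camera against its starting image, then hand in.

```bash
python3 - <<'E'
from h import *
im,d,C=shot("scene"); P=cloud(d,C); S=cloud(np.load("scene0.npz")["d"],C)
ok=True
for k,c,lo,hi in(("sugar",(509,-200),15,70),("jam",(544,-360),15,100),("mug",(786,78),15,95),("egg",(436,402),10,60)):
    a,b=rect(S,c,55,lo,hi),rect(P,c,55,lo,hi); print(k,a,b)
    ok&=a is not None and b is not None and np.hypot(a[0]-b[0],a[1]-b[1])<10
print(ok)
if ok: arm.job_done(); print("handed in")
E
```

```text
sugar [508.5, -202.6, 63.4, 62.8, -71.4, 40.1, 544] [508.2, -202.5, 63.7, 61.0, -18.6, 40.2, 548]
jam [548.7, -367.5, 64.4, 63.8, 25.1, 66.8, 1250] [548.7, -367.8, 63.2, 62.9, -75.1, 66.6, 1251]
mug [777.0, 77.2, 97.2, 76.2, -77.3, 56.3, 1282] [777.4, 76.6, 98.3, 76.3, -77.9, 56.5, 1278]
egg [439.5, 402.7, 25.5, 15.7, 34.5, 28.4, 46] [442.2, 399.0, 25.7, 20.0, 40.4, 30.0, 46]
True
the job is handed in; nothing more can be done
handed in
```

All five packages are standing on the carton floor, and I handed the job in at about 24 s; the handover reports no verdict. I moved the fish tin aside, placed the tea box and crispbread, and pushed the fish tin about 36 mm into its slot. The biscuit tin went in last, and the coffee tin stayed where it was.

**Packages:** The last top-camera check put every package inside the inner walls. Their top heights were within about 0.6 mm of where they should be when standing on the floor, with a measured tilt of 1° or less.

**Bystanders:** Compared with their starting images, seven of the eight showed no real movement, at most 1 mm.
- **Mug:** the top camera showed a 4.6 mm shift, but the scene camera showed 0.7 mm. I take the larger figure as noise from how the handle was cropped.
- **Sugar bowl and jam jar:** the arm hid both from the top camera, so I checked them only in the scene camera, which showed 0.3 mm or less.
- **Egg cup:** this is the weakest check. The top camera gave no measurement, and the scene camera gave a 4.6 mm shift from only 46 points. The arm never worked near it.

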